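# Bed the gasket of the absorber cover with the first diagonal pair of wing screws

### The job

The gasketed cover of the absorber has been laid on with its four wing screws still loose. To bed the gasket evenly, begin the cross: turn the wing screw at the corner that the small round dial sits towards clockwise (seen from above) until it is tight against its stop, then do the same with the screw diagonally across the cover. Leave the other two wing screws loose for now.

Things in the scene. Friction and masses are not known exactly. Their poses are not given: they have to be found in the camera images.
- absorber: Fixed square grey housing, any yaw, with a gasketed aluminium cover 206 x 206 mm, top at z = 104 mm. Origin: centre of underside; x, y along the edges. On the cover: a round dial, 34 mm across, 7 high, at (25, 25) mm; wing screws a (72, 72), b (-72, 72), c (-72, -72), d (72, -72), 40 mm high; a loose ring and cap, up to 11 mm high, near the middle.
- wing_a (a joint): The wing screw at the corner the dial sits towards: the first to tighten. 0 = wing along the cover's diagonal, pointing at the centre; grows as it turns clockwise seen from above; 1.571 = hard stop, wing square across that diagonal: tight. Starts at 0.1 to 0.45. Friction (0.12 N m) holds it where it is left.
- wing_a_grip (a point): Middle of the wing of screw a, on its turning axis, 132 mm above the work surface. x axis along the wing (its yaw is the wing's present direction), z up. The wing is an upright steel plate 44 mm long, 8 mm thick, 24 mm high (12 mm above and below this point) on an 8 mm stud; pinch its 8 mm thickness from above and turn about this vertical axis.
- wing_c (a joint): The wing screw diagonally across the cover from a: the second to tighten. 0 = wing along the cover's diagonal, pointing at the centre; grows as it turns clockwise seen from above; 1.571 = hard stop, wing square across that diagonal: tight. Starts at 0.1 to 0.45. Friction (0.12 N m) holds it where it is left.
- wing_c_grip (a point): Middle of the wing of screw c, on its turning axis, 132 mm above the work surface. x axis along the wing (its yaw is the wing's present direction), z up. The wing is an upright steel plate 44 mm long, 8 mm thick, 24 mm high (12 mm above and below this point) on an 8 mm stud; pinch its 8 mm thickness from above and turn about this vertical axis.
- wing_b (a joint): One of the two other wing screws, same kind as a; to stay loose. Same joint values.
- wing_d (a joint): The last of the wing screws, same kind as a; to stay loose. Same joint values.

How it is judged:
By the outcome, as a careful person would: the job done as asked, in the order asked, and still so for the second after the job is handed in, with the robot touching nothing.
It also fails if it takes over 38 s, if anything falls off the work surface, if the arm or the gripper's body presses on something with over 40 N, if the wrist force passes 120 N, or if a joint passes its speed limit or range.

### The arm

A 6-joint arm with a two-finger parallel gripper is mounted at the origin on the work surface. World frame = base frame: x ahead of the robot, y to its left, z up, the work surface at z = 0. Lengths are in m, angles in rad, forces in N, time in s.
With the tool pointing down it reaches from about 0.25 to 0.725 m from the base axis. Payload 4 kg.
Tool frame: the origin (TCP) lies at the very end of the fingers, on their centre line; the grasp point (between the pads) lies 19 mm behind it; z points along the fingers, y is the line along which they close (so a half turn about z gives the same grasp; the last joint's range is limited). The gripper opens to 85 mm and grips with 20 to 120 N. Pads are 22 mm wide; open, the fingers measure 114 mm over their backs; the gripper's body (76 mm by 85 mm) begins 54 mm behind the grasp point. The pads swing forward as they close: fully open they stand 13 mm farther back than shut.
Start: joints at [-1.234, 0.241, 0.005, 1.335, 0, 1.571], TCP at [0.165, -0.472, 0.231] pointing down, gripper open.
Joint ranges: [-2.72, 2.72], [-1.05, 1.87], [-1.09, 1.28], [-1.99, 2.15], [-1.42, 1.44], [-3.14, 3.14]. Speed limits (rad/s): [2.79, 2.79, 3.14, 3.14, 3.14, 3.14].

### API

Orientations are given as a unit quaternion [x, y, z, w].
In Python, from workcell import bot gives the robot as it stands.
- The arm moves only by the tool carry_out, never from a script. Its argument "increments" is one flat list of numbers, 5 for each row, row after row: the finger opening in cm, from 0 to 8.54, then the shift along the tool's x, y, z in cm, then the turn about the tool's z in rad. A call has exactly 5 rows; each row shifts and turns the commanded pose from where the row before left it, along the tool's axes as they then stand; what a row does not reach is not made up. A row lasts 1/8 s, in which the tool goes at most 62.5 mm and 10.7 degrees, less where a joint would pass 70% of its speed; a pose out of reach is approached as far as the arm can. A call with a gripper value outside its range is refused whole. The fingers move at their own pace and stop on an object; the grip force is fixed at half the most. Time passes only in rows, so rows that do not move let the fingers close, or fill a call up. It gives the time, the measured TCP pose, the force, the opening and the grip force at its end, in the units of the state.
- bot.get_obs(): the state, without advancing time (a new reading comes with each control period).
- bot.camera(name): name is "scene" or "top" or "wrist"; returns a dict with "pixels" (420x560x3 uint8, blue, green, red), "range_z" (420x560 float32, m along the optical axis (not along the pixel's ray), 0 where there is no reading), "mtx" (3x3 intrinsics, pixels), "eye" and "attitude" of the camera in the world. Camera axes: x right, y down, z forward; pixel columns grow to the right and rows downward; lengths in m; the calibration is good to about 2 mm. A picture is of the moment at which its call begins.
- bot.job_done(): hands the job in; it is judged then, once.
Trained networks look in a picture, given as the dict that the camera call returned (one of the last four; its "shot" number tells which), for a name from the list of things; names that differ only in an ending like _2 or _b are one class to them, and where a whole thing is asked for, a point or a joint stands for the part that bears it (a point fixed in the world has none). Each returns a list of dicts, best first, with "p" (0 to 1); they miss things now and then, are a little off and sometimes report something else, mostly with a low value. They report only what shows in the picture. A call takes as long as a camera call.
- bot.find_in(picture, name): "xyz" ([x, y, z] in m, in the coordinates of the camera as it stood for that picture, good to about 4 mm: the middle of the surface that is visible of it).
- bot.regions_of(picture, name): "mask" (420x560 bool, what is visible of it).
- bot.place_of(picture, name): "xyz" ([x, y, z] in m, in the coordinates of the camera as it stood for that picture, good to about 4 mm: a listed point, or the origin of a listed thing).
The state is a dict: "clock": time; "joint_pos": joint angles; "joint_vel": joint speeds; "tau": joint torques, N m; "eef_pos": TCP position; "tool_rot": TCP orientation; "ft_force": force on the tool from outside, world axes, zero at the start; "ft_torque": the same for the moment, N m; "grip_width": finger opening in m; "grasp_force": force on a finger pad.
Only numpy, scipy, OpenCV 4.12 (cv2) and the standard library are available. Lean on these libraries where they do the work, as an engineer would, in place of code of your own. Each camera call takes 0.05 s, during which the arm holds its last target. There are 200 camera calls.

## Working session

There is one attempt and no reset: what is moved stays moved. The work goes in short steps, Python scripts to look and compute and a tool call to move; the robot and the scene stay as the last step left them, time stands still between calls to the robot, and variables do not carry over. Pictures are saved under pics/ and viewed, at most 10 in all, crops included, and the job is handed in when it is done.

Besides the shell and the picture viewer there is one more tool, called after "Request:" by a JSON object that holds its "fn" and its "kwargs". carry_out: Moves the arm, as the interface text tells. Its arguments: {"type":"object","properties":{"increments":{"type":"array","items":{"type":"number"}}},"required":["increments"]}

```bash
mkdir -p pics; ls
cat > h.py <<'E'
import numpy as np, cv2
from scipy.spatial.transform import Rotation as R
from workcell import bot
def att(c):
    a=np.array(c["attitude"]); return a if a.shape==(3,3) else R.from_quat(a).as_matrix()
def toW(c,p): return att(c)@np.array(p)+np.array(c["eye"])
def cloud(c):
    z=c["range_z"]; v,u=np.mgrid[:420,:560]; K=c["mtx"]
    P=np.stack([(u-K[0,2])/K[0,0]*z,(v-K[1,2])/K[1,1]*z,z],-1)
    return P@att(c).T+np.array(c["eye"])
E
python3 - <<'E'
from h import *
o=bot.get_obs(); print({k:np.round(v,3) for k,v in o.items()})
for n in ["top","scene"]:
    c=bot.camera(n); cv2.imwrite(f"pics/{n}0.png",c["pixels"]); print(n,c["eye"],c["attitude"],c["mtx"])
    np.savez(f"{n}0.npz",W=cloud(c),px=c["pixels"])
    for k in ["absorber","wing_a_grip","wing_c_grip"]:
        print(k,[(round(d["p"],2),toW(c,d["xyz"]).round(4)) for d in bot.place_of(c,k)][:5])
E
```

```text
pics
{'clock': np.float64(0.0), 'joint_pos': array([-1.234,  0.241,  0.004,  1.335, -0.   ,  1.571]), 'joint_vel': array([0.001, 0.001, 0.   , 0.   , 0.   , 0.001]), 'tau': array([ 0.0000e+00, -3.7232e+01,  2.5241e+01,  1.7000e-02, -0.0000e+00,
        0.0000e+00]), 'eef_pos': array([ 0.165, -0.471,  0.23 ]), 'tool_rot': array([ 0.986,  0.168, -0.   , -0.001]), 'ft_force': array([-0.312, -0.492, -0.026]), 'ft_torque': array([0.004, 0.035, 0.021]), 'grasp_force': np.float64(0.0), 'grip_width': np.float64(0.085)}
top [0.51082014 0.02588173 0.90068016] [ 0.70950332 -0.70279827  0.02438129 -0.04566384] [[455.83295439   0.         286.18082736]
 [  0.         455.83295439 215.00211487]
 [  0.           0.           1.        ]]
absorber [(0.87, array([5.786e-01, 2.910e-02, 4.000e-04]))]
wing_a_grip [(0.49, array([0.4798, 0.0087, 0.1332]))]
wing_c_grip [(0.72, array([0.6809, 0.0577, 0.1296]))]
scene [0.94954132 0.02645628 0.72883702] [ 0.6982335   0.662046   -0.19333075 -0.19180273] [[451.57284037   0.         276.47064463]
 [  0.         451.57284037 199.90891508]
 [  0.           0.           1.        ]]
absorber [(0.79, array([0.5808, 0.03  , 0.0023]))]
wing_a_grip [(0.44, array([0.4809, 0.0017, 0.1361]))]
wing_c_grip [(0.64, array([0.6806, 0.0575, 0.1336]))]
```

View pics/top0.png

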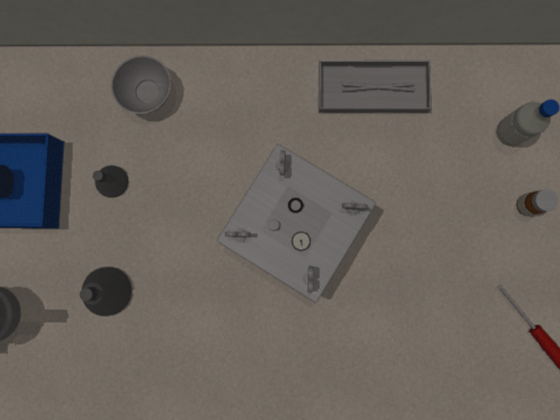

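The top picture shows the dial at (302,241), off-centre toward the screw at (313,278), so that is a. Screw c is at (284,162), and the other two are at (240,235) and (355,208).

Run:
```python
from h import *
for n in ["top","scene"]:
    d=np.load(n+"0.npz"); W=d["W"].reshape(-1,3)
    m=(abs(W[:,2]-.104)<.004)&(np.hypot(W[:,0]-.579,W[:,1]-.029)<.16)
    (cx,cy),s,ang=cv2.minAreaRect(W[m][:,:2].astype(np.float32)*1000); print(n,"cover",cx,cy,s,ang)
    for k,g in dict(a=(.48,.005),c=(.681,.0577),b=(.555,.125),d=(.605,-.075)).items():
        m=(W[:,2]>.122)&(W[:,2]<.15)&(np.hypot(W[:,0]-g[0],W[:,1]-g[1])<.035)
        P=W[m]; 
        if len(P)<20: print(k,len(P)); continue
        (x,y),s,_=cv2.minAreaRect(P[:,:2].astype(np.float32)*1000)
        q=P[:,:2]-P[:,:2].mean(0); w,v=np.linalg.eigh(q.T@q)
        print(k,len(P),P.mean(0).round(4),P[:,2].max().round(4),"rect",round(x,1),round(y,1),np.round(s,1),"yaw",np.degrees(np.arctan2(v[1,1],v[0,1])).round(1))
im=np.load("top0.npz")["px"][130:320,205:390]; cv2.imwrite("pics/crop.png",cv2.resize(im,None,fx=3,fy=3,interpolation=cv2.INTER_CUBIC))
```

```text
top cover 578.384521484375 32.507293701171875 (205.84286499023438, 205.7642364501953) 59.00102996826172
a 127 [0.4795 0.0086 0.1401] 0.1475 rect 479.4 8.7 [41.4  6.8] yaw 180.0
c 127 [0.6756 0.0568 0.1398] 0.1446 rect 676.3 57.2 [ 8.1 41.8] yaw 177.5
b 130 [0.5536 0.1304 0.1405] 0.1456 rect 553.5 131.2 [ 7.8 42.8] yaw 90.0
d 150 [ 0.6023 -0.065   0.1391] 0.1449 rect 602.9 -65.6 [42.1  8.3] yaw 86.1
scene cover 580.3063354492188 30.418045043945312 (206.07034301757812, 207.1731414794922) 59.036705017089844
a 118 [0.4873 0.0059 0.1418] 0.1474 rect 484.0 6.0 [ 7.3 39. ] yaw 178.5
c 179 [0.6824 0.0547 0.1419] 0.147 rect 679.5 54.9 [ 7.9 43.3] yaw 179.0
b 278 [0.5577 0.1287 0.1375] 0.1472 rect 556.0 129.2 [42.7  9.8] yaw 88.9
d 288 [ 0.607  -0.0679  0.1379] 0.1479 rect 605.1 -68.6 [43.1  9.3] yaw 86.7
```

View pics/crop.png

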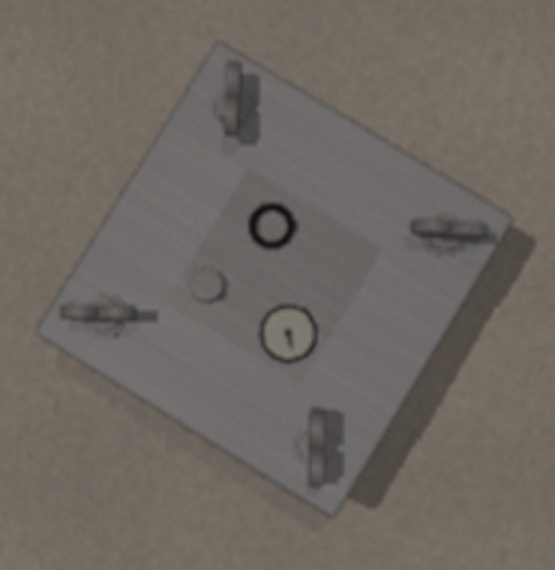

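Request:
{"fn": "carry_out", "kwargs": {"increments": [8.5, 0, 0, 0, 0.17, 8.5, 0, 0, 0, 0.18, 8.5, 3, -4.5, 0, 0, 8.5, 3, -4.5, 0, 0, 8.5, 3, -4.5, 0, 0]}}

```text
clock: 1.02
eef_pos: [0.2577, -0.3369, 0.2314]
tool_rot: [1.0, -0.007, 0.0, 0.0]
ft_force: [0.3, 0.9, 0.7]
grip_width: 0.0847
grasp_force: 0.0
```

```bash
cat >> h.py <<'E'
def st(tx=None,ty=None,tyaw=None):
    o=bot.get_obs(); M=R.from_quat(o["tool_rot"]).as_matrix(); p=np.array(o["eef_pos"])
    print("t",round(o["clock"],2),"q",np.round(o["joint_pos"],3),"p",p.round(4),"yaw",np.degrees(np.arctan2(M[1,0],M[0,0])).round(1),"w",round(o["grip_width"],4),"F",np.round(o["ft_force"],1),"T",np.round(o["ft_torque"],2),"g",round(float(o["grasp_force"]),1))
    if tx is not None: print("tool shift cm",((M.T@(np.array([tx,ty,p[2]])-p))*100).round(2))
E
python3 -c "
from h import *
st(.4805,.0069)"
```

```text
t 1.02 q [-0.918  0.09  -0.178  1.303  0.     2.238] p [ 0.2577 -0.3369  0.2314] yaw -0.8 w 0.0847 F [0.3 0.9 0.7] T [-0.   -0.05 -0.02] g 0.0
tool shift cm [ 21.79 -34.69   0.  ]
```

```bash
python3 -c "
from h import *
y=-0.014; d=np.array([.2228,.3438])*100
for i in range(18):
    w=d/9 if i<9 else d*0
    x=np.array([np.cos(y),np.sin(y)]); t=np.array([np.sin(y),-np.cos(y)])
    print(i,round(w@x,1),round(w@t,1)); y+=.18
"
```

```text
0 2.4 -3.9
1 3.1 -3.4
2 3.6 -2.8
3 4.1 -2.1
4 4.4 -1.3
5 4.5 -0.5
6 4.5 0.3
7 4.4 1.1
8 4.1 1.9
9 0.0 0.0
10 0.0 0.0
11 0.0 0.0
12 0.0 0.0
13 0.0 0.0
14 0.0 0.0
15 0.0 0.0
16 0.0 0.0
17 0.0 0.0
```

Request:
{"fn": "carry_out", "kwargs": {"increments": [8.5, 2.4, -3.9, 0, -0.18, 8.5, 3.1, -3.4, 0, -0.18, 8.5, 3.6, -2.8, 0, -0.18, 8.5, 4.1, -2.1, 0, -0.18, 8.5, 4.4, -1.3, 0, -0.18]}}

```text
clock: 1.65
eef_pos: [0.3814, -0.1436, 0.2316]
tool_rot: [0.902, 0.432, 0.0, 0.0]
ft_force: [0.9, -0.2, -1.0]
grip_width: 0.0847
grasp_force: 0.0
```

Request:
{"fn": "carry_out", "kwargs": {"increments": [8.5, 4.5, -0.5, 0, -0.18, 8.5, 4.5, 0.3, 0, -0.18, 8.5, 4.4, 1.1, 0, -0.18, 8.5, 4.1, 1.9, 0, -0.18, 8.5, 0, 0, 0, -0.18]}}

```text
clock: 2.28
eef_pos: [0.4802, 0.0096, 0.231]
tool_rot: [0.623, 0.782, 0.0, 0.0]
ft_force: [-0.4, -1.0, -0.0]
grip_width: 0.0849
grasp_force: 0.0
```

Request:
{"fn": "carry_out", "kwargs": {"increments": [5, 0, 0, 0, -0.18, 5, 0, 0, 0, -0.18, 5, 0, 0, 0, -0.18, 5, 0, 0, 0, -0.18, 5, 0, 0, 0, -0.18]}}

```text
clock: 2.9
eef_pos: [0.4787, 0.0071, 0.2313]
tool_rot: [0.223, 0.975, 0.0, 0.0]
ft_force: [-0.2, -0.2, 0.4]
grip_width: 0.0499
grasp_force: 0.0
```

Request:
{"fn": "carry_out", "kwargs": {"increments": [5, 0, 0, 0, -0.18, 5, 0, 0, 0, -0.18, 5, 0, 0, 0, -0.05, 5, 0, 0, 0, 0, 5, 0, 0, 0, 0]}}

```text
clock: 3.52
eef_pos: [0.4787, 0.0071, 0.2313]
tool_rot: [0.023, 1.0, 0.0, -0.0]
ft_force: [-0.3, -0.6, 0.2]
grip_width: 0.0501
grasp_force: 0.0
```

Run:
```python
from h import *
st(.4805,.0069)
c=bot.camera("wrist"); cv2.imwrite("pics/w1.png",c["pixels"])
W=cloud(c).reshape(-1,3)
m=(W[:,2]>.125)&(W[:,2]<.15)&(np.hypot(W[:,0]-.48,W[:,1]-.007)<.035); P=W[m]; print(len(P))
if len(P)>20:
    r=cv2.minAreaRect(P[:,:2].astype(np.float32)*1000); q=P[:,:2]-P[:,:2].mean(0); v=np.linalg.eigh(q.T@q)[1]
    print(r,P.mean(0),np.degrees(np.arctan2(v[1,1],v[0,1])))
print([(round(d["p"],2),toW(c,d["xyz"]).round(4)) for d in bot.place_of(c,"wing_a_grip")])
```

```text
t 3.52 q [ 0.015  0.199 -0.049  1.323  0.     0.06 ] p [0.4787 0.0071 0.2313] yaw 177.4 w 0.0501 F [-0.3 -0.6  0.2] T [ 0.01 -0.02 -0.03] g 0.0
tool shift cm [-0.18 -0.01 -0.  ]
629
((480.8823547363281, 7.311244964599609), (7.986597537994385, 42.374027252197266), 89.58480834960938) [0.47869535 0.00732321 0.14204073] 179.82663852854853
[(0.65, array([0.4799, 0.0055, 0.1303]))]
```

View pics/w1.png

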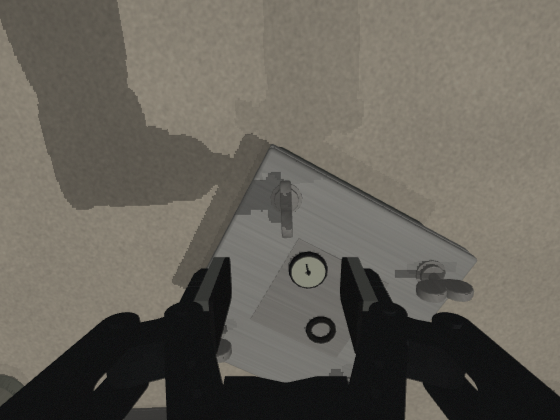

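The wrist view shows wing a at (286,208), centred between the fingers. I'll lower the gripper and close on it.

Request:
{"fn": "carry_out", "kwargs": {"increments": [5, -0.2, 0, 3, -0.037, 5, 0, 0, 4, 0, 5, 0, 0, 3, 0, 5, 0, 0, 1.6, 0, 5, 0, 0, 0, 0]}}

```text
clock: 4.25
eef_pos: [0.4795, 0.007, 0.1141]
tool_rot: [0.004, 1.0, -0.0, -0.002]
ft_force: [0.8, 0.7, 0.3]
grip_width: 0.0503
grasp_force: 0.0
```

Request:
{"fn": "carry_out", "kwargs": {"increments": [0, 0, 0, 0, 0, 0, 0, 0, 0, 0, 0, 0, 0, 0, 0, 0, 0, 0, 0, 0, 0, 0, 0, 0, 0]}}

```text
clock: 4.88
eef_pos: [0.4816, 0.0073, 0.1165]
tool_rot: [0.004, 1.0, 0.0, 0.001]
ft_force: [-2.5, 1.6, 6.2]
grip_width: 0.0069
grasp_force: 59.3
```

```bash
python3 -c "
from h import *
st(.4808,.0071)"
```

```text
t 4.88 q [ 1.500e-02  2.870e-01 -2.470e-01  1.034e+00  1.000e-03  2.200e-02] p [0.4816 0.0073 0.1165] yaw 179.6 w 0.0069 F [-2.5  1.6  6.2] T [0.27 0.19 0.05] g 59.3
tool shift cm [ 0.08 -0.02 -0.  ]
```

Gripped at 60 N. Next I'll turn it clockwise.

Request:
{"fn": "carry_out", "kwargs": {"increments": [0, 0, 0, 0, 0.14, 0, 0, 0, 0, 0.14, 0, 0, 0, 0, 0.14, 0, 0, 0, 0, 0.14, 0, 0, 0, 0, 0.14]}}

```text
clock: 5.5
eef_pos: [0.4813, 0.0068, 0.1164]
tool_rot: [0.349, 0.937, 0.0, 0.001]
ft_force: [-1.4, 0.4, 6.9]
grip_width: 0.0069
grasp_force: 59.5
```

Request:
{"fn": "carry_out", "kwargs": {"increments": [0, 0, 0, 0, 0.14, 0, 0, 0, 0, 0.14, 0, 0, 0, 0, 0.14, 0, 0, 0, 0, 0.08, 0, 0, 0, 0, 0.05]}}

```text
clock: 6.12
eef_pos: [0.481, 0.0066, 0.1165]
tool_rot: [0.589, 0.808, -0.0, 0.001]
ft_force: [-2.4, -1.1, 6.8]
grip_width: 0.0067
grasp_force: 59.6
```

```bash
python3 -c "
from h import *
st(.4808,.0071)"
```

```text
t 6.12 q [ 1.400e-02  2.870e-01 -2.470e-01  1.035e+00 -1.000e-03  1.274e+00] p [0.481  0.0066 0.1165] yaw 107.8 w 0.0067 F [-2.4 -1.1  6.8] T [-0.19  0.44  0.13] g 59.6
tool shift cm [ 0.06 -0.   -0.  ]
```

Request:
{"fn": "carry_out", "kwargs": {"increments": [0, 0, 0, 0, 0.03, 0, 0, 0, 0, 0.03, 0, 0, 0, 0, 0.02, 0, 0, 0, 0, 0.02, 0, 0, 0, 0, 0]}}

```text
clock: 6.75
eef_pos: [0.4809, 0.0066, 0.1164]
tool_rot: [0.627, 0.779, -0.0, 0.001]
ft_force: [-2.4, -1.3, 7.0]
grip_width: 0.0069
grasp_force: 63.3
```

```bash
python3 -c "
from h import *
st(.4808,.0071)"
```

```text
t 6.75 q [ 1.500e-02  2.870e-01 -2.480e-01  1.035e+00 -1.000e-03  1.370e+00] p [0.4809 0.0066 0.1164] yaw 102.3 w 0.0069 F [-2.4 -1.3  7. ] T [-0.25  0.51  0.85] g 63.3
tool shift cm [ 0.05 -0.   -0.  ]
```

Torque has risen to 0.85 N m, well above friction, so it is at the stop. I'll press slightly more, release and lift.

Request:
{"fn": "carry_out", "kwargs": {"increments": [0, 0, 0, 0, 0.02, 0, 0, 0, 0, 0, 5, 0, 0, 0, 0, 5, 0, 0, 0, 0, 5, 0, 0, 0, 0]}}

```text
clock: 7.38
eef_pos: [0.4806, 0.007, 0.115]
tool_rot: [0.636, 0.772, -0.0, -0.0]
ft_force: [0.5, 0.0, 0.2]
grip_width: 0.0501
grasp_force: 0.0
```

Request:
{"fn": "carry_out", "kwargs": {"increments": [5, 0, 0, -4, 0, 5, 0, 0, -4, 0, 5, 0, 0, -3.5, -0.1, 5, 0, 0, 0, -0.18, 5, 0, 0, 0, -0.18]}}

```text
clock: 8.0
eef_pos: [0.481, 0.007, 0.2308]
tool_rot: [0.44, 0.898, 0.0, 0.0]
ft_force: [0.7, 0.1, 0.1]
grip_width: 0.05
grasp_force: 0.0
```

Run:
```python
from h import *
st(.6785,.0563)
for n in ["wrist","top"]:
    c=bot.camera(n); cv2.imwrite(f"pics/{n}2.png",c["pixels"]); W=cloud(c).reshape(-1,3)
    for k,g in dict(a=(.4808,.007),c=(.678,.056)).items():
        m=(W[:,2]>.125)&(W[:,2]<.15)&(np.hypot(W[:,0]-g[0],W[:,1]-g[1])<.035); P=W[m]
        if len(P)>20:
            r=cv2.minAreaRect(P[:,:2].astype(np.float32)*1000); q=P[:,:2]-P[:,:2].mean(0); v=np.linalg.eigh(q.T@q)[1]
            print(n,k,len(P),r,np.degrees(np.arctan2(v[1,1],v[0,1])))
o=bot.get_obs();M=R.from_quat(o["tool_rot"]).as_matrix(); y=np.arctan2(M[1,0],M[0,0]); d=(np.array([.6783,.0563])-o["eef_pos"][:2])*100
for i in range(8):
    w=d/4 if i<4 else d*0; x=np.array([np.cos(y),np.sin(y)]); t=np.array([np.sin(y),-np.cos(y)])
    print(np.degrees(y).round(1),round(w@x,1),round(w@t,1)); y+=.18
```

```text
t 8.0 q [ 0.015  0.202 -0.045  1.322 -0.     0.927] p [0.481  0.007  0.2308] yaw 127.7 w 0.05 F [0.7 0.1 0.1] T [-0.04  0.03 -0.01] g 0.0
tool shift cm [-8.19 18.63  0.02]
wrist a 762 ((481.37506103515625, 8.035825729370117), (8.308866500854492, 42.711402893066406), 13.690749168395996) 103.29883854802033
wrist c 572 ((676.3883666992188, 56.314720153808594), (7.960921287536621, 41.32408142089844), 88.03567504882812) 178.05362057060165
top c 126 ((676.045654296875, 57.058895111083984), (8.07909107208252, 41.15566635131836), 88.62923431396484) 177.73084397162353
127.4 -2.0 4.7
137.7 -2.8 4.2
148.0 -3.5 3.7
158.3 -4.1 3.0
168.6 0.0 0.0
179.0 0.0 0.0
189.3 0.0 0.0
199.6 0.0 0.0
```

View pics/wrist2.png

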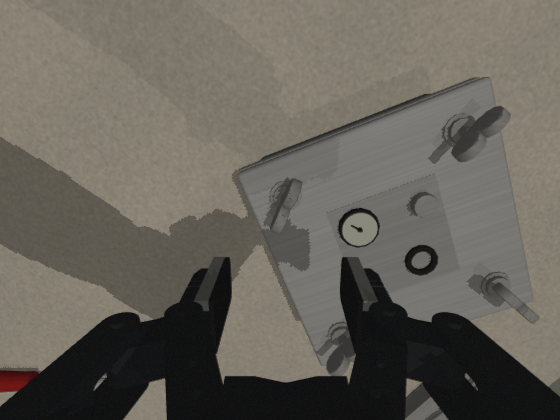

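The wrist view shows wing a at (285,205), now square across the diagonal (yaw about 103.5°, stop at about 104°), so a is tight. Moving on to c.

Request:
{"fn": "carry_out", "kwargs": {"increments": [5, -2.0, 4.7, 0, -0.18, 5, -2.8, 4.2, 0, -0.18, 5, -3.5, 3.7, 0, -0.18, 5, -4.1, 3.0, 0, -0.18, 5, 0, 0, 0, -0.16]}}

```text
clock: 8.72
eef_pos: [0.68, 0.0586, 0.2249]
tool_rot: [0.017, 1.0, -0.0, -0.002]
ft_force: [-0.7, -0.3, -0.4]
grip_width: 0.0498
grasp_force: 0.0
```

Request:
{"fn": "carry_out", "kwargs": {"increments": [5, 0, 0, 0, 0, 5, 0, 0, 0, 0, 5, 0, 0, 0, 0, 5, 0, 0, 0, 0, 5, 0, 0, 0, 0]}}

```text
clock: 9.35
eef_pos: [0.6775, 0.0574, 0.231]
tool_rot: [0.019, 1.0, 0.0, 0.0]
ft_force: [0.9, 0.1, -0.3]
grip_width: 0.0502
grasp_force: 0.0
```

Run:
```python
from h import *
st(.6783,.0563)
c=bot.camera("wrist"); cv2.imwrite("pics/w3.png",c["pixels"])
W=cloud(c).reshape(-1,3)
m=(W[:,2]>.125)&(W[:,2]<.15)&(np.hypot(W[:,0]-.678,W[:,1]-.056)<.035); P=W[m]
r=cv2.minAreaRect(P[:,:2].astype(np.float32)*1000); q=P[:,:2]-P[:,:2].mean(0); v=np.linalg.eigh(q.T@q)[1]
print(len(P),r,np.degrees(np.arctan2(v[1,1],v[0,1])))
print([(round(d["p"],2),toW(c,d["xyz"]).round(4)) for d in bot.place_of(c,"wing_c_grip")])
```

```text
t 9.35 q [0.085 0.624 0.59  1.536 0.    0.123] p [0.6775 0.0574 0.231 ] yaw 177.8 w 0.0502 F [ 0.9  0.1 -0.3] T [-0.   -0.02  0.05] g 0.0
tool shift cm [-0.08 -0.11  0.  ]
631 ((678.3480224609375, 56.259132385253906), (7.400788307189941, 42.27206802368164), 87.86898040771484) 177.74208114440012
[(0.97, array([0.6797, 0.0585, 0.1295]))]
```

View pics/w3.png

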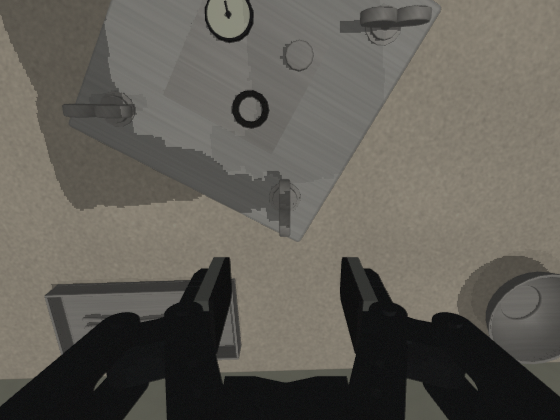

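Wing c is at (285,207), between the fingers and aligned with them. Lowering and gripping.

Request:
{"fn": "carry_out", "kwargs": {"increments": [5, -0.1, -0.1, 3, 0, 5, 0, 0, 4, 0, 5, 0, 0, 3, 0, 5, 0, 0, 1.6, 0, 5, 0, 0, 0, 0]}}

```text
clock: 10.07
eef_pos: [0.6778, 0.0564, 0.1131]
tool_rot: [0.019, 1.0, -0.0, -0.001]
ft_force: [0.2, 0.5, 0.4]
grip_width: 0.0501
grasp_force: 0.0
```

Request:
{"fn": "carry_out", "kwargs": {"increments": [0, 0, 0, 0, 0, 0, 0, 0, 0, 0, 0, 0, 0, 0, 0, 0, 0, 0, 0, 0, 0, 0, 0, 0, 0]}}

```text
clock: 10.7
eef_pos: [0.6796, 0.0565, 0.1161]
tool_rot: [0.019, 1.0, 0.0, 0.002]
ft_force: [-0.6, -0.5, 6.0]
grip_width: 0.0071
grasp_force: 59.5
```

```bash
python3 -c "
from h import *
st(.6783,.0563)"
```

```text
t 10.7 q [ 0.083  0.665  0.365  1.268 -0.     0.121] p [0.6796 0.0565 0.1161] yaw 177.8 w 0.0071 F [-0.6 -0.5  6. ] T [-0.11  0.05  0.1 ] g 59.5
tool shift cm [ 0.13 -0.02 -0.  ]
```

Request:
{"fn": "carry_out", "kwargs": {"increments": [0, 0, 0, 0, 0.14, 0, 0, 0, 0, 0.14, 0, 0, 0, 0, 0.14, 0, 0, 0, 0, 0.14, 0, 0, 0, 0, 0.14]}}

```text
clock: 11.32
eef_pos: [0.6793, 0.0557, 0.1161]
tool_rot: [0.363, 0.932, -0.0, 0.001]
ft_force: [-1.5, -1.9, 6.4]
grip_width: 0.0066
grasp_force: 59.8
```

Request:
{"fn": "carry_out", "kwargs": {"increments": [0, 0, 0, 0, 0.14, 0, 0, 0, 0, 0.14, 0, 0, 0, 0, 0.14, 0, 0, 0, 0, 0.06, 0, 0, 0, 0, 0.04]}}

```text
clock: 11.95
eef_pos: [0.6788, 0.0554, 0.1161]
tool_rot: [0.589, 0.808, -0.0, 0.001]
ft_force: [-2.0, -2.3, 7.0]
grip_width: 0.007
grasp_force: 59.9
```

Request:
{"fn": "carry_out", "kwargs": {"increments": [0, 0, 0, 0, 0.03, 0, 0, 0, 0, 0.03, 0, 0, 0, 0, 0.02, 0, 0, 0, 0, 0.02, 0, 0, 0, 0, 0]}}

```text
clock: 12.58
eef_pos: [0.6787, 0.0554, 0.1161]
tool_rot: [0.627, 0.779, -0.0, 0.001]
ft_force: [-2.5, -3.6, 7.1]
grip_width: 0.007
grasp_force: 63.9
```

```bash
python3 -c "
from h import *
st(.6783,.0563)"
```

```text
t 12.57 q [ 0.082  0.664  0.364  1.269 -0.002  1.439] p [0.6787 0.0554 0.1161] yaw 102.3 w 0.007 F [-2.5 -3.6  7.1] T [-0.71  0.53  0.83] g 63.9
tool shift cm [ 0.1  -0.02 -0.  ]
```

Same stop signature as on a. I'll release, lift and check.

Request:
{"fn": "carry_out", "kwargs": {"increments": [0, 0, 0, 0, 0.02, 0, 0, 0, 0, 0, 5, 0, 0, 0, 0, 5, 0, 0, 0, 0, 5, 0, 0, 0, 0]}}

```text
clock: 13.2
eef_pos: [0.6784, 0.0566, 0.1137]
tool_rot: [0.636, 0.772, -0.0, -0.0]
ft_force: [-0.9, -0.1, -0.1]
grip_width: 0.0496
grasp_force: 0.0
```

Request:
{"fn": "carry_out", "kwargs": {"increments": [5, 0, 0, -4, 0, 5, 0, 0, -4, 0, 5, 0, 0, -4, 0, 5, 0, 0, 0, 0, 5, 0, 0, 0, 0]}}

```text
clock: 13.82
eef_pos: [0.6784, 0.0566, 0.2335]
tool_rot: [0.636, 0.772, -0.0, -0.0]
ft_force: [-0.5, 0.5, -0.3]
grip_width: 0.0498
grasp_force: 0.0
```

Run:
```python
from h import *
st()
for n in ["wrist","scene","top"]:
    c=bot.camera(n); cv2.imwrite(f"pics/{n}4.png",c["pixels"]); W=cloud(c).reshape(-1,3)
    for k,g in dict(a=(.4808,.007),c=(.678,.056),b=(.555,.13),d=(.604,-.067)).items():
        m=(W[:,2]>.125)&(W[:,2]<.15)&(np.hypot(W[:,0]-g[0],W[:,1]-g[1])<.035); P=W[m]
        if len(P)>50:
            r=cv2.minAreaRect(P[:,:2].astype(np.float32)*1000); q=P[:,:2]-P[:,:2].mean(0); v=np.linalg.eigh(q.T@q)[1]
            print(n,k,len(P),np.round(r[1],1),np.degrees(np.arctan2(v[1,1],v[0,1])).round(1))
```

```text
t 13.82 q [0.083 0.628 0.603 1.547 0.    1.461] p [0.6784 0.0566 0.2335] yaw 101.1 w 0.0498 F [-0.5  0.5 -0.3] T [-0.02 -0.03  0.01] g 0.0
wrist a 1479 [10.3 43.4] 103.5
wrist c 632 [ 8.  42.9] 104.0
wrist b 1595 [43.9  9.3] 89.4
scene a 164 [10.1 26.5] 102.9
scene c 285 [ 9.1 42.9] 103.4
scene b 239 [ 9.2 42.7] 91.3
scene d 278 [43.3 10. ] 87.0
top d 52 [ 8.1 15.9] 82.4
```

View pics/wrist4.png

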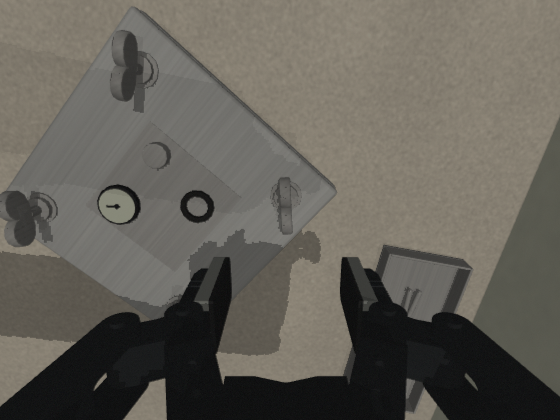

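The wrist view shows wing c at (286,205) and wing a at (18,217), both square across the diagonal at about 104°. Wings b and d have not moved.

```bash
python3 -c "
from workcell import bot
print(bot.job_done())"
```

```text
the job is handed in; nothing more can be done
None
```

I turned wing screw a, then wing screw c, clockwise until each was hard against its stop; b and d are still loose where they were, and I've handed in the job at about 14 s, with no verdict returned.

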